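# Reset the paper tray for small paper

## Task

The printer's paper tray stands on the table, and its sliding end guide is still set for long paper; the small paper is to go in next. With the fingertips press down the release pad in the middle of the end guide and, keeping it pressed, push the guide forward along its channel until it is home against the marked stop; then let the pad spring back up so that the guide is locked there. Do not force the guide along while it is locked, do not lift the tray or shove it out of its place, and leave the things around it alone.

Things in the scene. Friction and masses are not known exactly. Their poses are not given: they have to be found in the camera images.
- tray: open dark grey printer paper tray, 415 long, 285 wide, 68 mm high, 1.1 kg, loose: a side push of 4 to 7 N shoves it. Origin: centre of its underside; x along its length from the rear wall (inner face x = -207, top z = 42 mm) to the white front panel (x = 181 to 205 mm); z up. Side walls y = +-130, 58 mm high; floor top z = 12 mm. Fixed side guides, 54 mm high, at x = 17 to 123, y = +-77 mm
- guide (a joint): how far the end guide has been pushed forward along the tray's +x, m: 0 farthest back (long paper), 0.110 home against the marked stop; it starts at 0.01 to 0.06. The front face of its fence is at tray x = -0.140 + this value, on the tray's centre line. Unlocked it slides at about 2 N plus a little damping; locked, its brake holds over 12 N, so that a push shoves the whole tray instead
- fence_top (a point): middle of the top edge of the end guide's fence, on its front face, 60.5 mm above the table: grey plastic upright plate, 4 mm thick, 96 mm wide. Behind it, towards the tray's rear wall, a foot 57 mm long (from the front face), 76 mm wide, top 22 mm above the table, with the release pad in its middle. Same axes as the tray
- release (a joint): how far the release pad is pressed straight down, in m: 0 up (guide locked by its friction brake), 0.005 fully down on its own firm stop. Sprung: about 6 N takes it 1.5 mm down, where the brake lets go, about 9 N fully down. The guide is free only while the pad is held down; let go, the pad springs up and the brake grips again
- release_top (a point): centre of the release pad's top face: ribbed grey plastic, 35 mm along the slide x 41 mm across, in the middle of the guide's foot, 30 mm behind the fence's front face (26 mm behind its back face). Up, it is 28.5 mm above the table and 6.5 mm above the foot around it; the point moves with the pad. x = the direction in which to push the guide, z up
- stop_mark (a point): the marked stop: point on the tray's centre line, 12.5 mm above the table, in the plane that the fence's front face reaches when home. Just ahead of it stand two dark lugs, 9 mm high, 31 mm to either side, and a pale bar with an arrowhead is printed on the tray floor beyond each. Same axes as the tray. The thin pale ticks farther back are other paper sizes
- flask: black insulated drinking flask, 65 mm across, 214 mm tall, standing beside the tray's front half; origin at the centre of its underside; leave alone
- tape_dispenser: white desk tape dispenser, 150 x 62 x 93 mm, standing beside the tray's rear half; origin at the centre of its underside, x along its length; leave alone
- stapler: black stapler, 145 x 36 x 60 mm, standing behind the tray's rear wall; origin at the centre of its underside, x along its length; leave alone
- paper_pack: wrapped pack of small paper, 210 x 148 x 30 mm, lying ahead of the tray's front panel; origin at the centre of its underside, x along its length; leave alone

How it is judged (in metres and radians):
On the way, in this order (a step that is already met when the one before it is completed fails the run):
1. the release pad is pressed down (1 mm or more) while the guide is still well short of the stop (value of joint release above 0.001 m and value of joint guide below 0.09 m), for 0.1 s.
2. the guide has been pushed to the stop (within 2.5 mm) (value of joint guide above 0.1075 m), for 0.2 s.
At the end, for the whole second after the job is handed in: the guide stands within 2.5 mm of the stop (joint above 0.1075 of 0.110), at rest; the release pad has sprung back up to within 1 mm; the tray stands flat within 30 mm of where it was; flask, tape dispenser, stapler and paper pack within 20 mm of where they were (value of joint guide above 0.1075 m and velocity of joint guide below 0.005 m/s and value of joint release below 0.001 m and distance of tray from where it was at the start of the episode below 0.03 m and angle between tray's own z axis and vertical below 0.03 rad and distance of each of flask, tape_dispenser, stapler, paper_pack from where it was at the start of the episode below 0.02 m); the robot touches nothing.
It fails at once if the guide is forced along while its pad is up (moving forward or back faster than 40 mm/s with the pad down less than 0.5 mm) (value of joint release below 0.0005 m and (velocity of joint guide above 0.04 m/s or velocity of joint guide below -0.04 m/s)).
It fails at once if the tray is lifted or tipped (origin 10 mm up, or 0.08 rad) (height (world z) of tray above 0.01 m or angle between tray's own z axis and vertical above 0.08 rad).
It fails at once if the tray is shoved more than 30 mm out of its place (distance of tray from where it was at the start of the episode above 0.03 m).
It fails at once if a thing around the tray is shifted, lifted or knocked over (20 mm) (distance of any of flask, tape_dispenser, stapler, paper_pack from where it was at the start of the episode above 0.02 m).
It also fails if it takes over 35 s, if anything falls off the work surface, if the arm or the gripper's body presses on something with over 40 N, if the wrist force passes 120 N, or if a joint passes its speed limit or range.

## Robot

A 6-joint arm with a two-finger parallel gripper is mounted at the origin on the work surface. World frame = base frame: x ahead of the robot, y to its left, z up, the work surface at z = 0. Lengths are in m, angles in degrees, forces in N, time in s.
With the tool pointing down it reaches from about 0.3 to 0.825 m from the base axis. Payload 5.4 kg.
Tool frame: the origin (TCP) lies at the very end of the fingers, on their centre line; the grasp point (between the pads) lies 19 mm behind it; z points along the fingers, y is the direction in which the jaws open and shut (so a half turn about z gives the same grasp; the last joint's range is limited). The gripper opens to 92 mm and grips with 3 to 60 N. Pads are 20 mm wide; open, the fingers measure 128 mm over their backs; the gripper's body (75 mm by 189 mm) begins 69 mm behind the grasp point.
Start: joints at [-84.173, 9.076, 91.501, -0, 79.423, -12.038], TCP at [0.176, -0.547, 0.215] pointing down, gripper open.
Joint ranges: [-166.64, 166.64], [-54.1, 131.32], [10.49, 154.53], [-73.88, 253.88], [9.74, 151.15], [-171.62, 171.62]. Speed limits (degrees/s): [147.25, 147.25, 180, 180, 180, 180].

## Interface

Orientations are given as a 3x3 rotation matrix whose columns are the frame's x, y, z axes.
In Python, from rig import * gives the robot as it stands.
- The arm moves only by the tool apply_moves, never from a script. Its argument "steps" is a list of rows, each an object with "offset": the shift along the world's x, y, z in m, a list of three; "turn": the turn, a rotation vector about the world's x, y, z in rad, a list of three; "grip": the opening, from -1 (shut) to 1 (fully open). In form: [{"offset": [tx, ty, tz], "turn": [ax, ay, az], "grip": grip}, ...]. A call has 1 to 12 rows; each row is the pose to reach, as a shift and turn from the pose commanded when the call began; what a row does not reach only later rows make up. A row lasts 1/8 s, in which the tool goes at most 62.5 mm and 10.7 degrees, less where a joint would pass 70% of its speed; a pose out of reach is approached as far as the arm can. A call with a gripper value outside its range is refused whole. The fingers move at their own pace and stop on an object; "newtons" is the grip in N (left out, the last holds). Time passes only in rows, so rows that repeat a pose let the fingers close. It gives the time, the measured TCP pose, the force and the opening at its end, in the units of the state.
- state(): the state, without advancing time (a new reading comes with each control period).
- capture(name): name is "scene" or "top" or "wrist"; returns a dict with "img" (420x560x3 uint8, red, green, blue), "range_z" (420x560 float32, m along the optical axis (not along the pixel's ray), 0 where there is no reading), "camera_matrix" (3x3 intrinsics, pixels), "R" (3x3) and "t" (3): a world point X has camera coordinates R X + t. Camera axes: x right, y down, z forward; pixel columns grow to the right and rows downward; lengths in m; the calibration is good to about 2 mm. A picture is of the moment at which its call begins.
- finish_job(): hands the job in, once; it reports no verdict.
Trained networks look in the newest picture that a camera, given by its name, has taken for a name from the list of things; names that differ only in an ending like _2 or _b are one class to them, and where a whole thing is asked for, a point or a joint stands for the part that bears it (a point fixed in the world has none). Each returns a list of dicts, best first, with "p" (0 to 1); they miss things now and then, are a little off and sometimes report something else, mostly with a low value. They report only what shows in the picture. A call takes as long as a camera call.
- regions_of(label, camera): "pixels" (420x560 bool, what is visible of it) and "box" ([centre column, centre row, width, height] in pixels, round what is visible of it).
- landmark_of(label, camera): "centre" ([column, row] in pixels: a listed point, or the origin of a listed thing).
The state is a dict: "time_s": time; "joints": joint angles; "qd": joint speeds; "effort": joint torques, N m; "tcp_pos": TCP position; "tcp_rot": TCP orientation; "wrist_force": force on the tool from outside, world axes, zero at the start; "wrist_torque": the same for the moment, N m; "width": finger opening in m.
Only numpy, scipy, OpenCV 4.12 (cv2) and the standard library are available. Lean on these libraries where they do the work, as an engineer would, in place of code of your own. Each camera call takes 0.05 s, during which the arm holds its last target. There are 200 camera calls.

## Working session

There is one attempt and no reset: what is moved stays moved. The work goes in short steps, Python scripts to look and compute and a tool call to move; the robot and the scene stay as the last step left them, time stands still between calls to the robot, and variables do not carry over. Pictures are saved under pics/ and viewed, about 8 in all and at most 12, crops included, and the job is handed in when it is done.

Besides the shell and the picture viewer there is one more tool, called after "Request:" by a JSON object that holds its "fn" and its "kwargs". apply_moves: Moves the arm, as the interface text tells. Its arguments: {"type":"object","properties":{"steps":{"type":"array","items":{"type":"object","properties":{"offset":{"type":"array","items":{"type":"number"}},"turn":{"type":"array","items":{"type":"number"}},"grip":{"type":"number"}}}},"newtons":{"type":"number"}},"required":["steps"]}

```bash
mkdir -p pics; cat > h.py <<'E'
from rig import *
import numpy as np, cv2
def world(c,uv,z=None):
    K,R,t=c["camera_matrix"],c["R"],c["t"]
    ray=np.linalg.inv(K)@np.array([uv[0],uv[1],1.])
    if z is None:
        d=c["range_z"][int(round(uv[1])),int(round(uv[0]))]
    else:
        o=-R.T@t; d=(z-o[2])/(R.T@ray)[2]
    return R.T@(ray*d-t)
def save(c,n): cv2.imwrite("pics/"+n+".png",cv2.cvtColor(c["img"],cv2.COLOR_RGB2BGR))
E
python3 - <<'E'
from h import *
ims=[]
for cam in("top","scene"):
    c=capture(cam); ims.append(c["img"])
    for n,z in(("release_top",.0285),("fence_top",.0605),("stop_mark",.0125),("tray",0),("flask",0),("tape_dispenser",0),("stapler",0),("paper_pack",0)):
        r=landmark_of(n,cam)
        for k in r[:1]: print(cam,n,round(k["p"],2),np.round(k["centre"],1),np.round(world(c,k["centre"],z),4),np.round(world(c,k["centre"]),4))
    save(c,cam)
print(state())
E
```

```text
top release_top 0.63 [196.4 206. ] [0.5829 0.206  0.0285] [0.5827 0.2057 0.03  ]
top fence_top 0.87 [207.7 209.1] [0.5707 0.1727 0.0605] [0.5706 0.1726 0.0611]
top stop_mark 0.94 [234.2 221.1] [0.5473 0.1167 0.0125] [0.5472 0.1165 0.0136]
top flask 0.63 [314.2 166.1] [ 0.6848 -0.0813 -0.    ] [ 0.6552 -0.0704  0.1186]
top tape_dispenser 0.98 [237.1 140.2] [0.7545 0.1121 0.    ] [0.7471 0.1096 0.0229]
top stapler 0.75 [144.1 191.5] [ 0.625   0.3438 -0.    ] [0.616  0.3269 0.0481]
top paper_pack 0.62 [383.7 252.8] [ 0.4683 -0.2438 -0.    ] [ 0.4676 -0.2359  0.0306]
scene release_top 0.68 [348.9 209. ] [0.5815 0.1966 0.0285] [0.5824 0.1959 0.0297]
scene fence_top 0.83 [337.9 204.7] [0.5804 0.1607 0.0605] [0.5689 0.1695 0.0445]
scene stop_mark 0.87 [312.  217.5] [0.5568 0.1047 0.0125] [0.555  0.1059 0.0099]
scene tray 0.75 [303.1 219.3] [ 0.544   0.0864 -0.    ] [0.553  0.0812 0.0127]
scene flask 0.93 [259.3 292.3] [ 0.6924 -0.0961 -0.    ] [ 0.7118 -0.1023  0.0375]
scene stapler 0.77 [402.5 211.9] [0.6283 0.3369 0.    ] [0.6341 0.3298 0.0097]
scene paper_pack 0.63 [169.1 240. ] [ 0.4681 -0.2449  0.    ] [ 0.493  -0.244   0.0307]
{'time_s': 0.9, 'joints': array([-8.41744878e+01,  9.07570848e+00,  9.15009548e+01, -3.22513559e-04,
        7.94244383e+01, -1.20378479e+01]), 'qd': array([-0.07631426,  0.02950673,  0.10576334, -0.02420123, -0.01380574,
       -0.09808306]), 'effort': array([ 1.30577948e-03, -3.85564613e+01, -3.22366118e+01,  7.02280691e-02,
        3.05688183e-02, -1.87713397e-05]), 'tcp_pos': array([ 0.1763562 , -0.54726703,  0.21460413]), 'tcp_rot': array([[ 9.51790443e-01,  3.06749005e-01, -7.45603277e-06],
       [ 3.06749005e-01, -9.51790443e-01,  1.85638550e-05],
       [-1.40213668e-06, -1.99560304e-05, -1.00000000e+00]]), 'wrist_force': array([ 0.155965  , -0.04849019,  0.00026906]), 'wrist_torque': array([ 0.01329237, -0.03992411, -0.04194146]), 'width': 0.09226264707109054}
```

View pics/top.png

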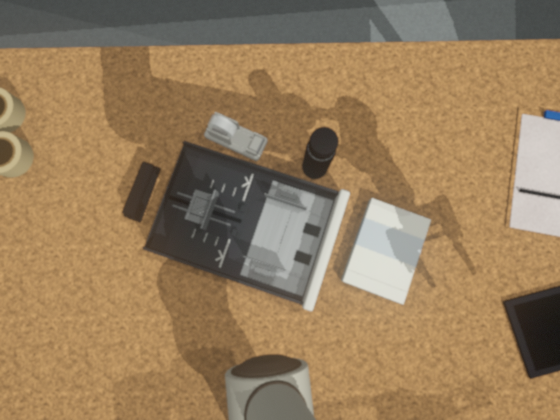

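View pics/scene.png

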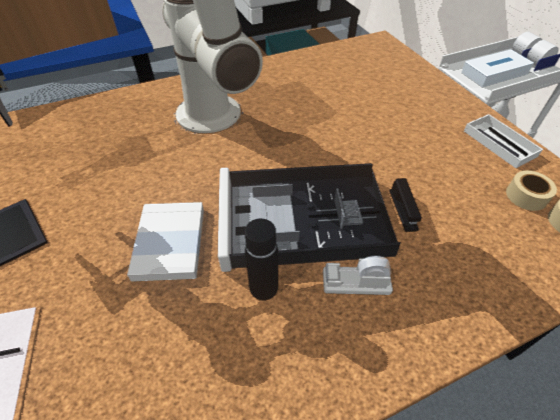

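The top view shows the tray with its fence near pixel (208,209) and its front panel on the right at about (325,250). The tray's forward direction is roughly world (-0.31,-0.95). The scene view agrees. Next I'll move above the guide with the jaw axis across the tray and look from the wrist camera.

Request:
{"fn": "apply_moves", "kwargs": {"steps": [{"offset": [0,0,0.06],"turn": [0,0,0],"grip": -1},{"offset": [0.2,0.36,0.08],"turn": [0,0,0.46],"grip": -1},{"offset": [0.2,0.36,0.08],"turn": [0,0,0.46],"grip": -1},{"offset": [0.2,0.36,0.08],"turn": [0,0,0.46],"grip": -1},{"offset": [0.2,0.36,0.08],"turn": [0,0,0.46],"grip": -1},{"offset": [0.2,0.36,0.08],"turn": [0,0,0.46],"grip": -1},{"offset": [0.4,0.72,0.06],"turn": [0,0,0.92],"grip": -1},{"offset": [0.4,0.72,0.06],"turn": [0,0,0.92],"grip": -1},{"offset": [0.4,0.72,0.06],"turn": [0,0,0.92],"grip": -1},{"offset": [0.4,0.72,0.06],"turn": [0,0,0.92],"grip": -1},{"offset": [0.4,0.72,0.06],"turn": [0,0,0.92],"grip": -1},{"offset": [0.4,0.72,0.06],"turn": [0,0,0.92],"grip": -1}]}}

```text
time_s: 2.4
tcp_pos: [0.5108, 0.0553, 0.2789]
tcp_rot: [[0.332, 0.943, 0.001], [0.943, -0.332, -0.0], [-0.0, 0.001, -1.0]]
wrist_force: [0.8, -0.7, 0.2]
width: 0.0003
```

Request:
{"fn": "apply_moves", "kwargs": {"steps": [{"offset": [0.065,0.12,-0.01],"turn": [0,0,0],"grip": -1},{"offset": [0.065,0.12,-0.01],"turn": [0,0,0],"grip": -1},{"offset": [0.065,0.12,-0.01],"turn": [0,0,0],"grip": -1},{"offset": [0.065,0.12,-0.01],"turn": [0,0,0],"grip": -1},{"offset": [0.065,0.12,-0.01],"turn": [0,0,0],"grip": -1}]}}

```text
time_s: 3.02
tcp_pos: [0.5748, 0.172, 0.2691]
tcp_rot: [[0.334, 0.943, 0.0], [0.943, -0.334, -0.0], [-0.0, 0.001, -1.0]]
wrist_force: [-0.2, 0.4, 0.1]
width: 0.0006
```

```bash
python3 - <<'E'
from h import *
s=state(); print(s["tcp_pos"],s["time_s"],s["joints"])
c=capture("wrist"); save(c,"w1"); print(-c["R"].T@c["t"]); print(c["R"])
for n,z in(("release_top",.0285),("fence_top",.0605),("stop_mark",.0125),("tray",0)):
    for k in landmark_of(n,"wrist")[:2]: print(n,round(k["p"],2),np.round(k["centre"],1),np.round(world(c,k["centre"],z),4),np.round(world(c,k["centre"]),4))
E
```

```text
[0.57483199 0.17195262 0.26911   ] 3.025 [ 5.14066476e+00  1.09957062e+01  8.31844154e+01 -2.58020084e-02
  8.57975540e+01  2.46482455e+01]
[0.59874874 0.24133056 0.43962753]
[[ 9.42374733e-01 -3.34559205e-01 -3.88610974e-05]
 [-3.23161126e-01 -9.10299070e-01  2.58693814e-01]
 [-8.65837718e-02 -2.43773955e-01 -9.65959372e-01]]
release_top 0.65 [275.2 154.5] [0.5795 0.1999 0.0285] [0.5796 0.2002 0.0313]
fence_top 0.74 [278.1 183.1] [0.5731 0.1714 0.0605] [0.5733 0.1718 0.0622]
stop_mark 0.61 [278.8 219.9] [0.5542 0.1155 0.0125] [0.5531 0.1126 0.0026]
tray 0.85 [283.9 241.7] [ 0.5489  0.0796 -0.    ] [0.5804 0.1818 0.2779]
```

View pics/w1.png

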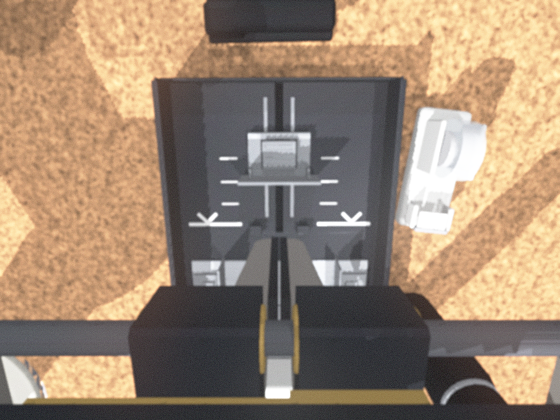

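The wrist view shows the pad centred near (279,154), the fence top edge from (238,181) to (322,181), and the stop bars at row 224. The tray is nearly square to the tool.

```bash
python3 - <<'E'
from h import *
c=capture("wrist")
P=lambda u,v,z:world(c,(u,v),z)[:2]
for a,b,z in(((157,78),(403,78),.042),((189,225),(369,223.5),.012),((238,181),(322,181),.0605),((219,158),(339,158),.012)):
    p,q=P(*a,z),P(*b,z); d=q-p; n=np.array([d[1],-d[0]])/np.linalg.norm(d)
    print("mid",(p+q)/2,"len",np.linalg.norm(d),"fwd",n)
print("pad",P(279,153.5,.0285))
# depth profile along column 279
for v in range(130,200,4): print(v,np.round(world(c,(279,v)),4))
E
```

```text
mid [0.61366528 0.27938532] len 0.27250837197316063 fwd [-0.33443133 -0.94242012]
mid [0.55242846 0.1101768 ] len 0.23966858902398097 fwd [-0.32615705 -0.9453156 ]
mid [0.57614791 0.17353111] len 0.09582390963993781 fwd [-0.33442239 -0.9424233 ]
mid [0.58189718 0.19305386] len 0.15169185738686775 fwd [-0.33442451 -0.94242254]
pad [0.58436749 0.20005317]
130 [0.5934 0.2254 0.0057]
134 [0.592  0.2215 0.0215]
138 [0.5904 0.2171 0.0232]
142 [0.589  0.213  0.0294]
146 [0.5874 0.2086 0.0298]
150 [0.5858 0.2042 0.0306]
154 [0.5842 0.1995 0.0283]
158 [0.5826 0.1952 0.0306]
162 [0.581  0.1905 0.03  ]
166 [0.5794 0.186  0.0301]
170 [0.5777 0.1812 0.0294]
174 [0.5757 0.1755 0.0228]
178 [0.5746 0.1725 0.0331]
182 [0.5746 0.1725 0.059 ]
186 [0.5693 0.1576 0.0046]
190 [0.5676 0.1526 0.0048]
194 [0.5657 0.1474 0.0041]
198 [0.5639 0.1423 0.0042]
```

Checks: the fence width measures 95.8 mm against 96, the pad is 30 mm behind the front face, and the pad height is 28–30 mm. Forward is (-0.334,-0.9425), with about 61 mm of travel left. I'll descend to 10 mm ahead of the pad centre.

Request:
{"fn": "apply_moves", "kwargs": {"steps": [{"offset": [0.0067,0.0188,0],"turn": [0,0,0],"grip": -1},{"offset": [0.0067,0.0188,-0.06],"turn": [0,0,0],"grip": -1},{"offset": [0.0067,0.0188,-0.12],"turn": [0,0,0],"grip": -1},{"offset": [0.0067,0.0188,-0.17],"turn": [0,0,0],"grip": -1},{"offset": [0.0067,0.0188,-0.205],"turn": [0,0,0],"grip": -1},{"offset": [0.0067,0.0188,-0.225],"turn": [0,0,0],"grip": -1},{"offset": [0.0067,0.0188,-0.235],"turn": [0,0,0],"grip": -1},{"offset": [0.0067,0.0188,-0.235],"turn": [0,0,0],"grip": -1}]}}

```text
time_s: 4.32
tcp_pos: [0.5822, 0.1924, 0.0341]
tcp_rot: [[0.332, 0.943, 0.001], [0.943, -0.332, 0.0], [0.0, 0.001, -1.0]]
wrist_force: [0.3, 0.3, -0.6]
width: -0.0001
```

Request:
{"fn": "apply_moves", "kwargs": {"steps": [{"offset": [0,0,-0.003],"turn": [0,0,0],"grip": -1},{"offset": [0,0,-0.006],"turn": [0,0,0],"grip": -1},{"offset": [0,0,-0.0075],"turn": [0,0,0],"grip": -1},{"offset": [0,0,-0.0075],"turn": [0,0,0],"grip": -1}]}}

```text
time_s: 4.82
tcp_pos: [0.5827, 0.1923, 0.0273]
tcp_rot: [[0.333, 0.943, 0.002], [0.943, -0.333, 0.001], [0.001, 0.002, -1.0]]
wrist_force: [0.8, 1.5, 5.0]
width: 0.0006
```

```bash
python3 - <<'E'
from h import *
c=capture("wrist"); i=cv2.resize(cv2.cvtColor(c["img"][60:300,130:430],cv2.COLOR_RGB2BGR),None,fx=2,fy=2); cv2.imwrite("pics/w2.png",i)
E
```

```text
(no output)
```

View pics/w2.png

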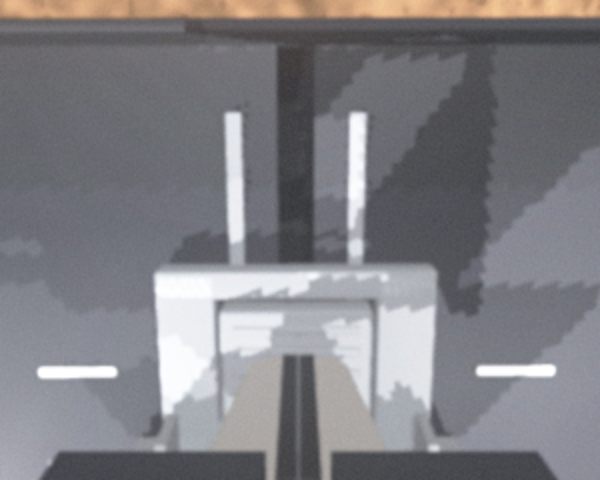

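The crop shows the closed fingertips centred on the pad at about (298,360), clear of the foot rim. The force reads 5 N, so they are in contact. Pressing on.

Request:
{"fn": "apply_moves", "kwargs": {"steps": [{"offset": [0,0,-0.002],"turn": [0,0,0],"grip": -1},{"offset": [0,0,-0.004],"turn": [0,0,0],"grip": -1},{"offset": [0,0,-0.004],"turn": [0,0,0],"grip": -1},{"offset": [0,0,-0.004],"turn": [0,0,0],"grip": -1}]}}

```text
time_s: 5.38
tcp_pos: [0.5827, 0.1923, 0.0238]
tcp_rot: [[0.332, 0.943, 0.002], [0.943, -0.332, 0.0], [0.001, 0.002, -1.0]]
wrist_force: [-2.2, 0.7, 9.6]
width: 0.0002
```

Request:
{"fn": "apply_moves", "kwargs": {"steps": [{"offset": [0,0,-0.0007],"turn": [0,0,0],"grip": -1},{"offset": [-0.0013,-0.0038,-0.0007],"turn": [0,0,0],"grip": -1},{"offset": [-0.0027,-0.0075,-0.0007],"turn": [0,0,0],"grip": -1},{"offset": [-0.004,-0.0113,-0.0007],"turn": [0,0,0],"grip": -1},{"offset": [-0.0053,-0.0151,-0.0007],"turn": [0,0,0],"grip": -1},{"offset": [-0.0067,-0.0188,-0.0007],"turn": [0,0,0],"grip": -1},{"offset": [-0.0067,-0.0188,-0.0007],"turn": [0,0,0],"grip": -1}]}}

```text
time_s: 6.25
tcp_pos: [0.5763, 0.1737, 0.0237]
tcp_rot: [[0.333, 0.943, 0.003], [0.943, -0.333, 0.001], [0.002, 0.002, -1.0]]
wrist_force: [-3.2, 1.5, 13.2]
width: 0.0001
```

```bash
python3 - <<'E'
from h import *
for cam in("wrist","top"):
  c=capture(cam)
  for n,z in(("fence_top",.0605),("stop_mark",.0125),("release_top",.0235)):
    for k in landmark_of(n,cam)[:1]: print(cam,n,round(k["p"],2),np.round(world(c,k["centre"],z),4))
  if cam=="wrist": i=cv2.resize(cv2.cvtColor(c["img"][60:300,130:430],cv2.COLOR_RGB2BGR),None,fx=2,fy=2); cv2.imwrite("pics/w3.png",i)
print(state()["wrist_force"])
E
```

```text
wrist stop_mark 0.56 [0.5523 0.1132 0.0125]
wrist release_top 0.83 [0.5751 0.1794 0.0235]
top fence_top 0.5 [0.5634 0.1492 0.0605]
top stop_mark 0.93 [0.5506 0.1048 0.0125]
[-2.21332935  1.74988084 12.11307703]
```

View pics/w3.png

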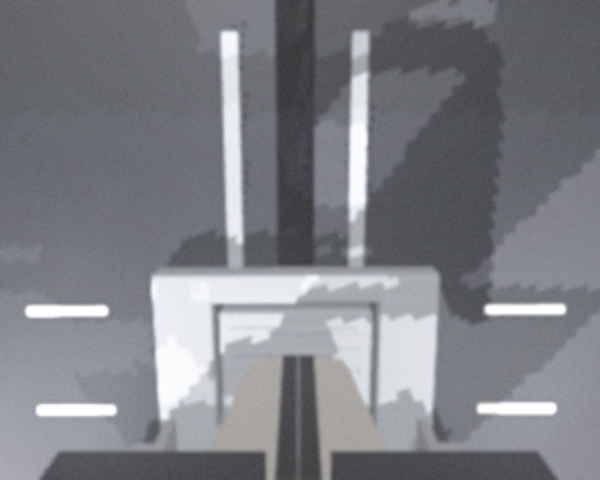

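The guide travels with the fingers without slipping, while the tray's ticks moved back past it. Continuing.

Request:
{"fn": "apply_moves", "kwargs": {"steps": [{"offset": [-0.0013,-0.0038,0],"turn": [0,0,0],"grip": -1},{"offset": [-0.0027,-0.0075,0],"turn": [0,0,0],"grip": -1},{"offset": [-0.004,-0.0113,0],"turn": [0,0,0],"grip": -1},{"offset": [-0.0053,-0.0151,0],"turn": [0,0,0],"grip": -1},{"offset": [-0.0067,-0.0188,0],"turn": [0,0,0],"grip": -1},{"offset": [-0.008,-0.0226,0],"turn": [0,0,0],"grip": -1},{"offset": [-0.0094,-0.0264,0],"turn": [0,0,0],"grip": -1},{"offset": [-0.0107,-0.0302,0],"turn": [0,0,0],"grip": -1},{"offset": [-0.0107,-0.0302,0],"turn": [0,0,0],"grip": -1}]}}

```text
time_s: 7.78
tcp_pos: [0.5657, 0.1433, 0.0237]
tcp_rot: [[0.333, 0.943, 0.003], [0.943, -0.333, 0.001], [0.002, 0.002, -1.0]]
wrist_force: [-2.8, 1.2, 12.4]
width: 0.0005
```

Request:
{"fn": "apply_moves", "kwargs": {"steps": [{"offset": [-0.0007,-0.0019,0],"turn": [0,0,0],"grip": -1},{"offset": [-0.0013,-0.0038,0],"turn": [0,0,0],"grip": -1},{"offset": [-0.0013,-0.0038,0],"turn": [0,0,0],"grip": -1}]}}

```text
time_s: 8.15
tcp_pos: [0.5645, 0.1398, 0.0237]
tcp_rot: [[0.333, 0.943, 0.003], [0.943, -0.333, 0.001], [0.002, 0.002, -1.0]]
wrist_force: [-2.4, 2.0, 12.1]
width: 0.0004
```

Request:
{"fn": "apply_moves", "kwargs": {"steps": [{"offset": [-0.0005,-0.0014,0],"turn": [0,0,0],"grip": -1},{"offset": [-0.001,-0.0028,0],"turn": [0,0,0],"grip": -1},{"offset": [-0.001,-0.0028,0],"turn": [0,0,0],"grip": -1}]}}

```text
time_s: 8.52
tcp_pos: [0.5635, 0.137, 0.0237]
tcp_rot: [[0.333, 0.943, 0.003], [0.943, -0.333, 0.001], [0.002, 0.002, -1.0]]
wrist_force: [-1.9, 3.0, 13.3]
width: 0.0002
```

Request:
{"fn": "apply_moves", "kwargs": {"steps": [{"offset": [-0.0005,-0.0014,0],"turn": [0,0,0],"grip": -1},{"offset": [-0.001,-0.0028,0],"turn": [0,0,0],"grip": -1},{"offset": [-0.001,-0.0028,0],"turn": [0,0,0],"grip": -1}]}}

```text
time_s: 8.9
tcp_pos: [0.5625, 0.1342, 0.0237]
tcp_rot: [[0.333, 0.943, 0.003], [0.943, -0.333, 0.001], [0.002, 0.003, -1.0]]
wrist_force: [-1.9, 2.4, 13.6]
width: 0.0004
```

```bash
python3 - <<'E'
from h import *
for cam in("wrist","top"):
  c=capture(cam)
  for n,z in(("fence_top",.0605),("stop_mark",.0125),("release_top",.0235)):
    for k in landmark_of(n,cam)[:1]: print(cam,n,round(k["p"],2),np.round(world(c,k["centre"],z),4))
  if cam=="wrist": i=cv2.resize(cv2.cvtColor(c["img"][60:300,130:430],cv2.COLOR_RGB2BGR),None,fx=2,fy=2); cv2.imwrite("pics/w4.png",i)
print(state()["wrist_force"])
E
```

```text
wrist fence_top 0.22 [0.567  0.1527 0.0605]
wrist release_top 0.67 [0.5626 0.139  0.0235]
top fence_top 0.39 [0.5537 0.107  0.0605]
top stop_mark 0.77 [0.5503 0.1036 0.0125]
[-2.04320429  1.45626469 13.30288314]
```

View pics/w4.png

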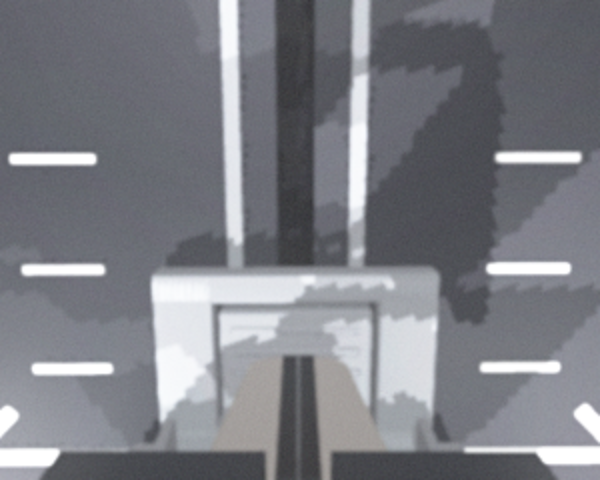

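The fence is close to the stop bars (row about 456 in the crop), but the force shows no stop contact yet. Continuing in 2–3 mm steps.

Request:
{"fn": "apply_moves", "kwargs": {"steps": [{"offset": [-0.0005,-0.0014,0],"turn": [0,0,0],"grip": -1},{"offset": [-0.0008,-0.0024,0],"turn": [0,0,0],"grip": -1},{"offset": [-0.0008,-0.0024,0],"turn": [0,0,0],"grip": -1}]}}

```text
time_s: 9.68
tcp_pos: [0.5622, 0.1332, 0.0238]
tcp_rot: [[0.333, 0.943, 0.004], [0.943, -0.333, 0.004], [0.005, 0.003, -1.0]]
wrist_force: [0.1, 6.8, 10.8]
width: 0.0006
```

Request:
{"fn": "apply_moves", "kwargs": {"steps": [{"offset": [-0.0003,-0.0009,0],"turn": [0,0,0],"grip": -1},{"offset": [-0.0007,-0.0019,0],"turn": [0,0,0],"grip": -1},{"offset": [-0.0007,-0.0019,0],"turn": [0,0,0],"grip": -1}]}}

```text
time_s: 10.05
tcp_pos: [0.5619, 0.1313, 0.0238]
tcp_rot: [[0.333, 0.943, 0.005], [0.943, -0.333, 0.004], [0.005, 0.004, -1.0]]
wrist_force: [0.2, 7.6, 10.0]
width: 0.0003
```

```bash
python3 - <<'E'
from h import *
c=capture("wrist"); save(c,"w5")
P=lambda u,v,z:world(c,(130+u/2,60+v/2),z)
i=cv2.resize(cv2.cvtColor(c["img"][60:300,130:430],cv2.COLOR_RGB2BGR),None,fx=2,fy=2); cv2.imwrite("pics/w5.png",i)
s=state();print(s["tcp_pos"],s["wrist_force"])
E
```

```text
[0.56190555 0.13132394 0.02384481] [0.48312694 6.94519099 9.99864199]
```

View pics/w5.png

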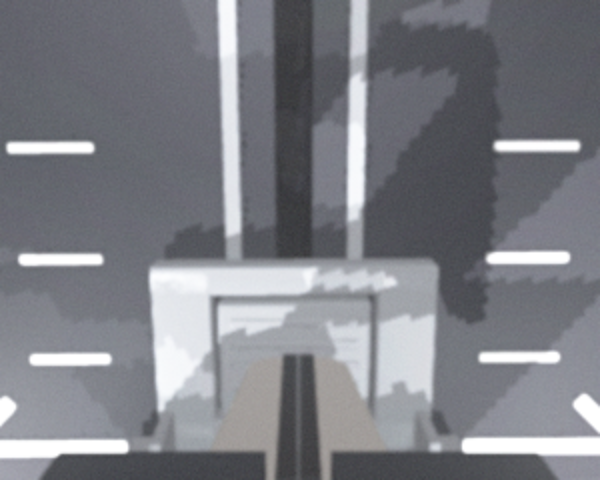

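The forward resistance jumped to about 7 N. The foot no longer advances relative to the ticks, and the fingers slipped slightly on the pad. The guide is home, so I'll lift straight up.

Request:
{"fn": "apply_moves", "kwargs": {"steps": [{"offset": [0,0,0.003],"turn": [0,0,0],"grip": -1},{"offset": [0,0,0.007],"turn": [0,0,0],"grip": -1},{"offset": [0,0,0.015],"turn": [0,0,0],"grip": -1},{"offset": [0,0,0.06],"turn": [0,0,0],"grip": -1},{"offset": [0.01,0.03,0.12],"turn": [0,0,0],"grip": -1},{"offset": [0.02,0.056,0.18],"turn": [0,0,0],"grip": -1},{"offset": [0.027,0.075,0.24],"turn": [0,0,0],"grip": -1},{"offset": [0.027,0.075,0.245],"turn": [0,0,0],"grip": -1},{"offset": [0.027,0.075,0.245],"turn": [0,0,0],"grip": -1}]}}

```text
time_s: 11.22
tcp_pos: [0.5865, 0.2042, 0.2666]
tcp_rot: [[0.332, 0.943, 0.0], [0.943, -0.332, -0.0], [-0.0, 0.0, -1.0]]
wrist_force: [-0.4, 0.3, -0.8]
width: 0.0003
```

```bash
python3 - <<'E'
from h import *
for cam in("wrist","top"):
  c=capture(cam)
  for n,z in(("fence_top",.0605),("stop_mark",.0125),("release_top",.0285),("flask",0),("tape_dispenser",0),("stapler",0),("paper_pack",0)):
    for k in landmark_of(n,cam)[:1]: print(cam,n,round(k["p"],2),np.round(world(c,k["centre"],z),4),np.round(world(c,k["centre"]),4))
  if cam=="wrist": i=cv2.resize(cv2.cvtColor(c["img"][60:300,130:430],cv2.COLOR_RGB2BGR),None,fx=2,fy=2); cv2.imwrite("pics/w6.png",i)
s=state();print(s["tcp_pos"],s["wrist_force"])
E
```

```text
wrist stop_mark 0.62 [0.5524 0.115  0.0125] [0.5889 0.2148 0.2797]
wrist release_top 0.82 [0.5601 0.141  0.0285] [0.5601 0.1411 0.0287]
wrist tape_dispenser 0.59 [ 0.7578  0.1163 -0.    ] [0.7411 0.1341 0.0494]
wrist stapler 0.71 [ 0.6245  0.3418 -0.    ] [0.6227 0.3333 0.0547]
top fence_top 0.78 [0.5565 0.1084 0.0605] [0.5564 0.1082 0.0616]
top stop_mark 0.83 [0.545  0.1101 0.0125] [0.545  0.1101 0.0126]
top release_top 0.56 [0.562  0.1456 0.0285] [0.5621 0.1457 0.0277]
top flask 0.68 [ 0.6813 -0.0819  0.    ] [ 0.6558 -0.0724  0.1035]
top tape_dispenser 0.64 [ 0.7537  0.1108 -0.    ] [0.7456 0.1081 0.025 ]
top paper_pack 0.76 [ 0.4671 -0.2452 -0.    ] [ 0.4664 -0.2371  0.0311]
[0.58651964 0.20436301 0.26652114] [-0.34488263  0.56029913  0.61505936]
```

View pics/w6.png

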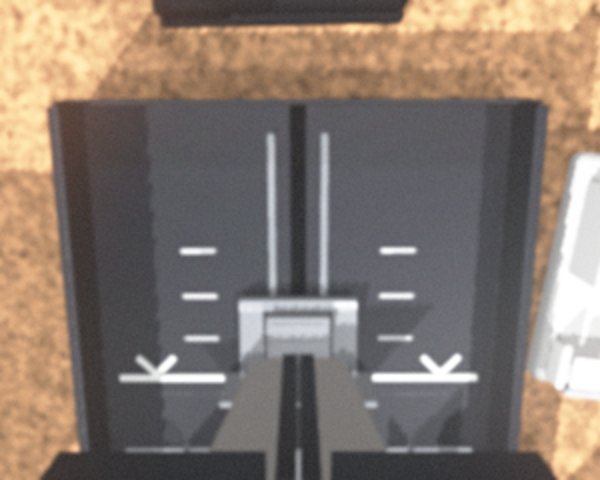

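The pad is back up at 28.7 mm. The guide sits at the marked bars, and the tray and neighbours look unmoved. One numeric check on the guide position against the tray.

```bash
python3 - <<'E'
from h import *
c=capture("wrist"); f=np.array([-.334,-.9425])
P=lambda u,v,z:world(c,(130+u/2,60+v/2),z)[:2]@f
r=P(298,101,.042); print("rear wall outer->foot rear",P(298,300,.022)-r,"->bars",P(298,378,.012)-r, "foot rear->bar", P(298,378,.012)-P(298,300,.022))
d=c["range_z"]; pts=np.array([[v,*world(c,(265,v))] for v in range(100,262,2)])
for p in pts: print(int(p[0]),round(p[1:3]@f-r,4),round(p[3],4),end=" | ")
# tray position: rear corners vs start mid (0.6137,0.2794)
print("rear mid",(world(c,(130+50/2,60+101/2),.042)+world(c,(130+546/2,60+101/2),.042))/2)
c=capture("top"); cv2.imwrite("pics/t2.png",cv2.resize(cv2.cvtColor(c["img"][130:320,130:370],cv2.COLOR_RGB2BGR),None,fx=3.1,fy=3.1,interpolation=cv2.INTER_CUBIC))
E
```

```text
rear wall outer->foot rear 0.12203700699942505 ->bars 0.17952443243117472 foot rear->bar 0.05748742543174967
100 -0.0131 0.0006 | 102 -0.0107 0.0007 | 104 -0.0083 0.0018 | 106 -0.006 -0.0003 | 108 -0.0036 0.0015 | 110 -0.0005 0.0438 | 112 0.0016 0.0417 | 114 0.0037 0.0122 | 116 0.006 0.0131 | 118 0.0084 0.0116 | 120 0.0107 0.013 | 122 0.0131 0.012 | 124 0.0155 0.0122 | 126 0.0178 0.0134 | 128 0.0202 0.015 | 130 0.0226 0.0137 | 132 0.0249 0.0154 | 134 0.0273 0.0155 | 136 0.0298 0.0142 | 138 0.0323 0.0126 | 140 0.0346 0.0145 | 142 0.037 0.0152 | 144 0.0395 0.0134 | 146 0.0419 0.0139 | 148 0.0443 0.0153 | 150 0.0468 0.0144 | 152 0.0492 0.0154 | 154 0.0517 0.0149 | 156 0.0541 0.0157 | 158 0.0567 0.0149 | 160 0.0593 0.0136 | 162 0.0618 0.0137 | 164 0.0643 0.014 | 166 0.0672 0.0114 | 168 0.0696 0.0124 | 170 0.0718 0.0143 | 172 0.0744 0.0141 | 174 0.0769 0.0144 | 176 0.0795 0.0144 | 178 0.082 0.0143 | 180 0.0848 0.0135 | 182 0.0874 0.0133 | 184 0.0898 0.0144 | 186 0.0924 0.0144 | 188 0.0949 0.0145 | 190 0.0978 0.0133 | 192 0.1002 0.0146 | 194 0.103 0.0137 | 196 0.1054 0.0145 | 198 0.1083 0.0137 | 200 0.1115 0.0114 | 202 0.1136 0.0138 | 204 0.1161 0.0144 | 206 0.1192 0.0129 | 208 0.1215 0.0143 | 210 0.1223 0.0213 | 212 0.1245 0.0227 | 214 0.1277 0.0208 | 216 0.13 0.0222 | 218 0.1316 0.0258 | 220 0.1335 0.028 | 222 0.136 0.0286 | 224 0.1381 0.0306 | 226 0.1413 0.0288 | 228 0.1441 0.0285 | 230 0.1466 0.0289 | 232 0.1496 0.0281 | 234 0.1516 0.0301 | 236 0.155 0.0283 | 238 0.1572 0.0296 | 240 0.0695 0.2687 | 242 0.069 0.2727 | 244 0.069 0.2756 | 246 0.0691 0.2782 | 248 0.0692 0.2805 | 250 0.0686 0.2846 | 252 0.0686 0.2872 | 254 0.0687 0.2894 | 256 0.0686 0.2918 | 258 0.0689 0.2935 | 260 0.0688 0.296 | rear mid [0.61237035 0.27909491 0.042     ]
```

View pics/t2.png

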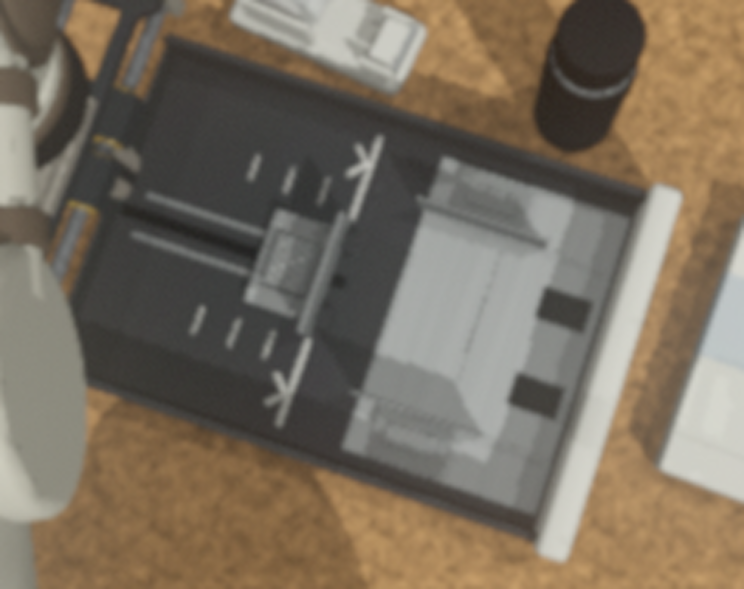

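The numbers agree with home. The foot's rear edge is 122 mm from the outer rim of the rear wall (120 mm from the inner face expected), and the fence front is in line with the bars. The tray has shifted about 1–2 mm.

```bash
python3 -c "
from rig import *
print(finish_job())"
```

```text
the job is handed in; nothing more can be done
None
```

The end guide is home against the marked stop with its pad back up, and I handed the job in at about 11.5 s of the 35 s allowed. `finish_job()` reports no verdict, so the checks below are my own.

**What I did:** I pressed the pad with closed fingertips, reaching 9.6 N before the slide and 10–13 N during it. I then slid the guide about 63 mm until the forward resistance jumped to about 7 N at the stop. After that I lifted straight up and moved clear.

**Last checks:**
- **Pad:** it is back up, at about 28.7 mm above the table.
- **Guide:** the foot's rear edge is 122 mm from the rear wall's outer rim, where home should be 120 mm from the inner face. The fence's front face lines up with the stop bars to about 0.5 mm. The lugs themselves were hidden in the last close view, so the stop contact rests on these distances and the force jump.
- **Tray:** it has shifted about 1–2 mm.
- **Things around it:** the flask, tape dispenser, stapler and paper pack are unmoved within measuring error (4 mm or less). The final top view did not report the stapler, so I checked it in the wrist view.

**One disagreement:** the network's `stop_mark` and `fence_top` points in the top camera scattered by several millimetres between pictures, so I relied on edges and forces instead.

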